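# Drift a chair seat plate into line and drop in the bolt

## Robot

A 6-joint arm with a two-finger parallel gripper is mounted at the origin on the work surface. World frame = base frame: x ahead of the robot, y to its left, z up, the work surface at z = 0. Lengths are in m, angles in rad, forces in N, time in s.
With the tool pointing down it reaches from about 0.4 to 0.825 m from the base axis. Payload 7 kg.
Tool frame: the origin (TCP) lies at the centre of the arm's flange, where the gripper is bolted on; the fingertips stand 178 mm ahead of it and the grasp point (between the pads) lies 159 mm ahead of it; z points along the fingers, y is the direction in which the jaws open and shut (so a half turn about z gives the same grasp; the last joint's range is limited). The gripper opens to 88 mm and grips with 3 to 60 N. Pads are 19 mm wide; open, the fingers measure 130 mm over their backs; the gripper's body (78 mm by 193 mm) begins 47 mm behind the grasp point.
Start: joints at [1.463, 0.359, 0.012, 0, -1.224, -0.288], TCP at [0.26, 0.623, 0.405] pointing down, gripper open.
Joint ranges: [-3.07, 3.07], [-1.43, 2.12], [-1.02, 1.25], [-3.03, 1.67], [-3.05, -0], [-3.03, 3.03]. Speed limits (rad/s): [2.39, 2.39, 3.01, 3.14, 3.14, 3.14].

## Interface

Orientations are given as [roll, pitch, yaw] about the fixed x, y, z axes, in that order (R = Rz(yaw) Ry(pitch) Rx(roll)).
In Python, from station import * gives the robot as it stands.
- The arm moves only by the tool send_rows, never from a script. Its argument "motion" is a list of rows, each an object with "offset": the shift along the tool's x, y, z in cm, a list of three; "turn": the turn about the tool's z in degrees. In form: [{"offset": [x, y, z], "turn": turn}, ...]. A call has 1 to 8 rows; each row is the pose to reach, as a shift and turn from the pose commanded when the call began, along the tool's axes at that moment; what a row does not reach only later rows make up. A row lasts 1/10 s, in which the tool goes at most 50 mm and 8.59 degrees, less where a joint would pass 70% of its speed; a pose out of reach is approached as far as the arm can. A call with a gripper value outside its range is refused whole. "hand" is the opening, from -1 (shut) to 1 (fully open), set as the call begins (left out, the last holds). The fingers move at their own pace and stop on an object; "squeeze" is the grip in N (left out, the last holds). Time passes only in rows, so rows that repeat a pose let the fingers close. It gives the time, the measured TCP pose, the force and the opening at its end, in the units of the state.
- get_state(): the state, without advancing time (a new reading comes with each control period).
- grab_frame(name): name is "scene" or "top" or "wrist"; returns a dict with "frame" (384x512x3 uint8, blue, green, red), "range_z" (384x512 float32, m along the optical axis (not along the pixel's ray), 0 where there is no reading), "vertical_fov" (degrees; the focal length in pixels is half the picture's height over the tangent of half this angle, whatever the lens; pixels are square), "cx", "cy" (the principal point, pixels), "cam_to_world" (4x4, takes a point from camera to world coordinates). Camera axes: x right, y up, looking along -z (the intrinsics and any distortion apply to the point x, -y, -z); pixel columns grow to the right and rows downward; lengths in m; the calibration is good to about 2 mm. A picture is of the moment at which its call begins.
- job_done(): hands the job in, once; it reports no verdict.
The state is a dict: "t": time; "q": joint angles; "qd": joint speeds; "joint_efforts": joint torques, N m; "eef_pos": TCP position; "ee_rot": TCP orientation; "force": force on the tool from outside, world axes, zero at the start; "moment": the same for the moment, N m; "width": finger opening in m.
Only numpy, scipy, OpenCV 4.12 (cv2) and the standard library are available. Lean on these libraries where they do the work, as an engineer would, in place of code of your own. Each camera call takes 0.05 s, during which the arm holds its last target. There are 200 camera calls.

## Task

The steel plate on this upturned chair seat hangs loose on its one fitted bolt, and the hole diagonally opposite that bolt no longer lines up with its hole in the plywood. Take the tapered drift from the wooden tool block, feel its point through both holes and work it in until its guard is down on the plate, so that the holes are levered into line. Then draw it out and swap in the bolt from the block, straight and with its flange fully down on the plate; finish with the drift back upright in the block and everything else left where it is.

Things in the scene. Friction and masses are not known exactly. Their poses are not given: they have to be found in the camera images.
- bolt_hole (a point): Centre of the mouth, on the plate's top face 77 mm above the table, of the 14 mm hole to be bolted. z up; x runs along the plate's diagonal away from the fitted bolt. The 14 mm hole in the 12 mm plywood beneath lies 8 to 10.5 mm off to one side, along +y or -y (either, unknown), and within 1 mm along x: a point that misses it stops on the wood, 5 mm below this point.
- plate_middle (a point): Centre of the plate's top face, same axes as bolt_hole, 113 mm from it. The plate is dark steel, 200 mm square, 5 mm thick, with a hole near each corner, a socket tube 54 mm across and 61 mm high in the middle, low ribs and a thin side lever. It lies on the upturned plywood seat, which is clamped in a jig and cannot move; under the plywood it is clear to 65 mm below the plate's top.
- plate_slot (a point): Middle of the plate's 36 mm slot, across the diagonal at the corner opposite the hole (226 mm off along -x), on the top face, same axes. In it the one fitted bolt, a hexagon head on a washer, 14 mm high, holds the plate loosely: the plate can slide along the slot and swing about the bolt, with a stiff rub of about 4 N felt at bolt_hole, and stays where it is left.
- drift: Tapered drift, about 0.16 kg, standing point down in the block; the only tool there with a guard. Origin: centre of the underside of the round guard (28 mm across, 5 mm thick). z up the tool: round wooden handle 21 mm across from 5 to 72 mm above the origin. Below it 18 mm of straight 13 mm steel, then a 40 mm taper to a flat 2.4 mm point 58 mm below the origin.
- drift_tip (a point): Centre of the drift's point, 58 mm below the drift's origin along its axis; z up along the tool.
- bolt: Steel flange bolt, about 60 g, standing head up in the end hole of the block. Origin: centre of the underside of its round flange (22 mm across, 2.5 mm thick); z points up to the hexagon head (17 mm across the flats, top face 13.5 mm above the origin). The shank below is 10 mm across and 40 mm long with a short bevel at the end.
- block: Beech tool block 200 x 56 x 74 mm (x, y, z), fixed, left or right of the seat. Origin: centre of its underside, z up. Four holes 15.5 mm across, 64 mm deep in its top face on its x axis at x = -75, -30, 12 and 54 mm. The bolt stands in the hole at -75; drift, pin punch and screwdriver share the other three in any order.
- punch: Bystander: plain dark steel pin punch without a guard, 12 mm across, in the block, its top 66 mm above the block. Origin at its lower end. Leave it.
- driver: Bystander: screwdriver with a bulging black handle 80 mm high, no guard, in the block. Origin at the underside of its handle. Leave it.
- hexkey: Bystander: dark L-shaped hex key, about 98 x 30 mm, 8 mm thick, lying on the plywood beside the plate, on the side nearest the robot. Origin under the middle of its long arm.
- cup: Bystander: white plastic cup 95 mm high, 72 mm wide, origin under its centre, left of the seat.
- tape: Bystander: roll of paper tape 104 mm across, 48 mm high, origin under its centre, right of the seat.
- phone: Bystander: black phone 150 x 72 x 9 mm, origin under its centre, near left.
- caster: Bystander: black twin-wheel chair caster about 70 mm high, origin under its centre, near right.
There are look-alikes about, which are no part of the job. What is shaped like the drift but turquoise is not meant.

How it is judged:
By the outcome, as a careful person would: the job done as asked, in the order asked, and still so for the second after the job is handed in, with the robot touching nothing.
It also fails if it takes over 72 s, if anything falls off the work surface, if the arm or the gripper's body presses on something with over 40 N, if the wrist force passes 120 N, or if a joint passes its speed limit or range.

## Working session

There is one attempt and no reset: what is moved stays moved. The work goes in short steps, Python scripts to look and compute and a tool call to move; the robot and the scene stay as the last step left them, time stands still between calls to the robot, and variables do not carry over. Pictures are saved under pics/ and viewed, about 8 in all and at most 12, crops included, and the job is handed in when it is done.

Besides the shell and the picture viewer there is one more tool, called after "Request:" in YAML: its name, and indented under it one key for each argument. send_rows: Moves the arm, as the interface text tells. Its arguments: {"type":"object","properties":{"motion":{"type":"array"},"hand":{"type":"number"},"squeeze":{"type":"number"}},"required":["motion"]}

```bash
mkdir -p pics
cat > h.py <<'E'
from station import *
import numpy as np, cv2
from scipy.spatial.transform import Rotation as R
def save(g,name,crop=None,k=1):
    f=g["frame"]
    if crop: u0,v0,u1,v1=crop; f=f[v0:v1,u0:u1]
    cv2.imwrite("pics/"+name,cv2.resize(f,None,fx=k,fy=k,interpolation=cv2.INTER_CUBIC))
def ray(g,u,v):
    f=g["frame"].shape[0]/2/np.tan(np.radians(g["vertical_fov"])/2)
    d=np.array([(u-g["cx"])/f,-(v-g["cy"])/f,-1]); M=np.array(g["cam_to_world"])
    return M[:3,3],M[:3,:3]@d
def atz(g,u,v,z):
    o,d=ray(g,u,v); return o+d*(z-o[2])/d[2]
def pt(g,u,v):
    o,d=ray(g,u,v); r=g["range_z"][int(round(v)),int(round(u))]; return o+d*r
def tool(dw):  # world shift -> tool cm
    s=get_state(); return R.from_euler('xyz',s["ee_rot"]).inv().apply(dw)*100
E
ls
python3 - <<'E'
from h import *
import pickle
np.set_printoptions(precision=4,suppress=True)
for n in("top","scene"):
    g=grab_frame(n); pickle.dump(g,open(n+".pkl","wb")); save(g,n+"1.png",k=1.5)
    print(n,{k:v for k,v in g.items() if k not in("frame","range_z")})
print(get_state())
E
```

```text
h.py
pics
top {'vertical_fov': 55.61562187975801, 'cx': 259.40924636593763, 'cy': 189.63500926914014, 'cam_to_world': array([[ 0.1076,  0.9662, -0.2343,  0.2422],
       [-0.9942,  0.1059, -0.0196, -0.0029],
       [ 0.0059,  0.2351,  0.972 ,  1.1565],
       [ 0.    ,  0.    ,  0.    ,  1.    ]])}
scene {'vertical_fov': 52.45125150220962, 'cx': 256.2262504626097, 'cy': 188.85016974772395, 'cam_to_world': array([[-0.2809, -0.548 ,  0.7879,  1.2715],
       [ 0.9595, -0.1419,  0.2434,  0.2529],
       [-0.0215,  0.8243,  0.5657,  0.645 ],
       [ 0.    ,  0.    ,  0.    ,  1.    ]])}
{'t': 0.1, 'q': array([ 1.4631,  0.3593,  0.0111, -0.0003, -1.2241, -0.2881]), 'qd': array([ 0.0001, -0.0005,  0.0021,  0.0009, -0.001 ,  0.0002]), 'joint_efforts': array([ -0.0015, -58.4161,  29.3752,   7.0155,   0.0102,  -0.0001]), 'eef_pos': array([0.2602, 0.6226, 0.4038]), 'ee_rot': array([ 3.1401, -0.0002, -0.3959]), 'force': array([0.4438, 0.2008, 0.0891]), 'moment': array([ 0.0115,  0.0304, -0.041 ]), 'width': 0.08769135887425601}
```

View pics/top1.png

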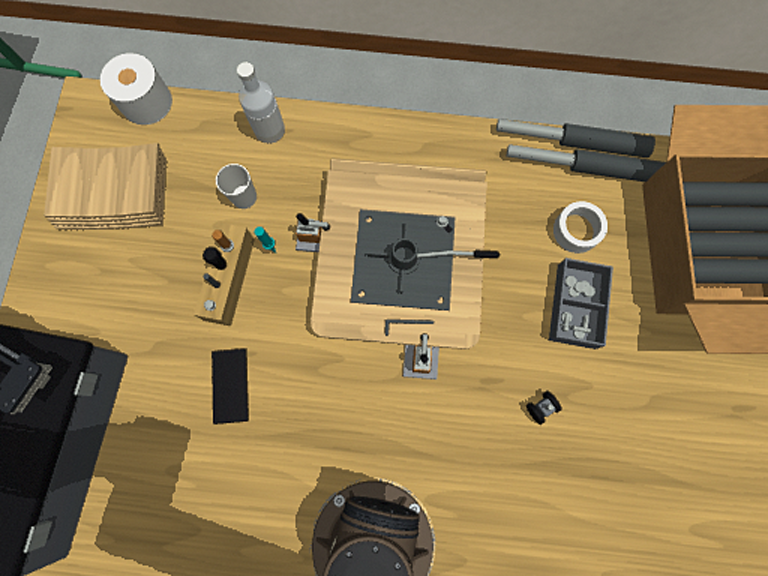

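View pics/scene1.png

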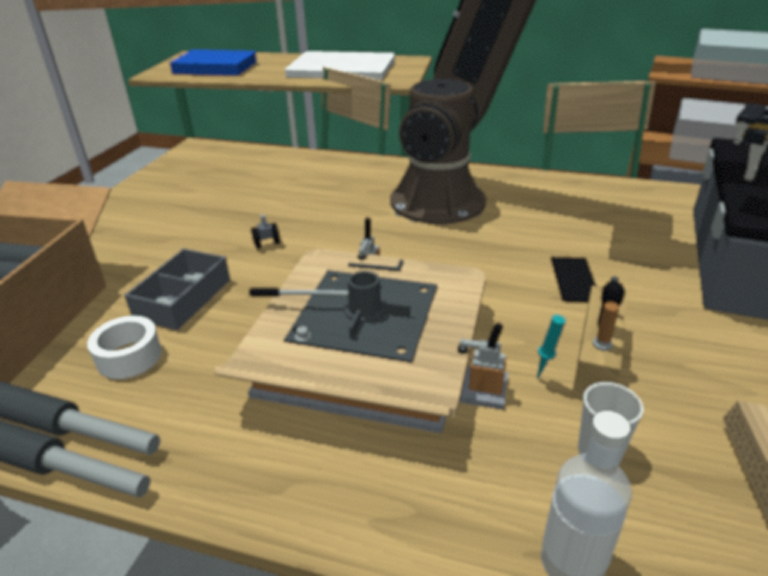

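The top view (1.5x) shows the fitted bolt at (443,222), so the target hole is the lower-left one at (361,294). The block at left holds, from bottom to top, the bolt (209,305), punch (212,281), driver (213,257) and orange drift (222,240). The turquoise decoy stands outside it at (264,238).

Run:
```python
from h import *
import pickle
np.set_printoptions(precision=4,suppress=True)
g=pickle.load(open("top.pkl","rb"))
save(g,"topcrop.png",(125,130,325,245),4)
for n,u,v,z in [("hole",361,294,.077),("slotbolt",443,222,.091),("pl TL",369,219,.077),("pl BR",439,300,.077),("drift top",221,239,.146),("bolt",209,305,.0875)]:
    print(n,atz(g,u/1.5,v/1.5,z),pt(g,u/1.5,v/1.5))
```

```text
hole [0.4765 0.0733 0.077 ] [0.4767 0.0734 0.0757]
slotbolt [ 0.6432 -0.0778  0.091 ] [ 0.6429 -0.0778  0.0918]
pl TL [0.6381 0.0759 0.077 ] [0.6391 0.0761 0.0742]
pl BR [ 0.4813 -0.0849  0.077 ] [ 0.4813 -0.0849  0.0768]
drift top [0.5404 0.3513 0.146 ] [0.5426 0.3539 0.1386]
bolt [0.4189 0.3708 0.0875] [0.4189 0.3707 0.0876]
```

View pics/topcrop.png

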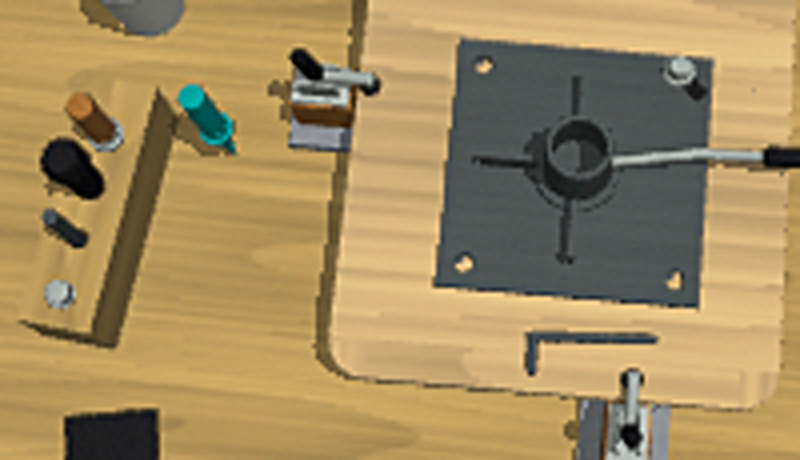

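Run:
```python
from h import *
import pickle
np.set_printoptions(precision=4,suppress=True)
g=pickle.load(open("top.pkl","rb"))
c=lambda x,y:(125+(x-1.5)/4,130+(y-1.5)/4)
b=atz(g,*c(59,289),.0875); d=atz(g,*c(78,102),.146); gd=atz(g,*c(107,138),.077)
h=atz(g,*c(464,263),.077); sl=atz(g,*c(681,66),.091); dec=atz(g,*c(190,95),.13)
print(b,d,gd,"d-b",np.linalg.norm((d-b)[:2]),np.linalg.norm((gd-b)[:2]),np.degrees(np.arctan2(*(d-b)[[1,0]])))
print(h,sl,np.linalg.norm((h-sl)[:2]),np.degrees(np.arctan2(*(h-sl)[[1,0]])),pt(g,*c(185,92)),pt(g,*c(75,100)))
s=get_state(); print(tool(np.r_[(d[:2]-s['eef_pos'][:2]),0]))
```

```text
[0.4233 0.3715 0.0875] [0.5521 0.3629 0.146 ] [0.5468 0.3603 0.077 ] d-b 0.1290705058906977 0.12396476448816401 -3.80411381675882
[0.4784 0.0737 0.077 ] [ 0.6491 -0.0759  0.091 ] 0.2269808474590924 138.79151431144533 [0.5742 0.292  0.1276] [0.5528 0.3646 0.148 ]
[36.9515 12.7076  0.0252]
```

Request:
send_rows:
  motion:
    - {"offset":[5,1.7,0],"turn":-3}
    - {"offset":[10,3.4,0],"turn":-6}
    - {"offset":[15,5.1,0],"turn":-9}
    - {"offset":[20,6.9,0],"turn":-12}
    - {"offset":[25,8.6,0],"turn":-15}
    - {"offset":[30,10.3,0],"turn":-18}
    - {"offset":[34,11.7,0],"turn":-19}
    - {"offset":[37,12.7,0],"turn":-19}
  hand: 0

```text
t: 0.9
eef_pos: [0.5542, 0.3609, 0.4043]
ee_rot: [3.141, 0.0, -0.064]
force: [0.6, 0.8, -0.3]
width: 0.0445
```

Request:
send_rows:
  motion:
    - {"offset":[0,0,0],"turn":0}
    - {"offset":[0,0,0],"turn":0}
    - {"offset":[0,0,0],"turn":0}

```text
t: 1.2
eef_pos: [0.5523, 0.3633, 0.4043]
ee_rot: [3.141, 0.001, -0.064]
force: [0.6, 0.1, 0.8]
width: 0.0439
```

Run:
```python
from h import *
import pickle
np.set_printoptions(precision=4,suppress=True)
g=grab_frame("wrist"); pickle.dump(g,open("w1.pkl","wb")); save(g,"w1.png",k=1.5)
s=get_state();print(s['t'],s['eef_pos'],s['ee_rot'],s['width'],s['force'])
print(g["cam_to_world"],g["vertical_fov"])
```

```text
1.25 [0.552  0.3636 0.4045] [ 3.1414  0.0003 -0.0632] 0.04374550698789711 [-0.3571 -0.4258  0.6808]
[[-0.0652  0.9591  0.2754  0.6263]
 [-0.9979 -0.0628 -0.0176  0.3576]
 [ 0.0005 -0.276   0.9612  0.3837]
 [ 0.      0.      0.      1.    ]] 60.910831908456686
```

View pics/w1.png

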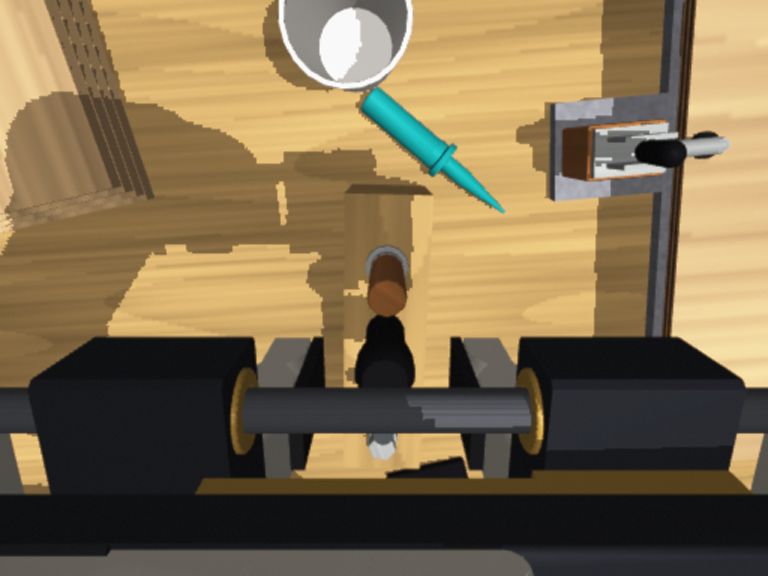

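The wrist view (1.5x) shows the drift's orange handle top at (387,298), with its guard ring at (386,262). The block runs vertically, centred on u≈387, so the jaws are square to it.

Run:
```python
from h import *
import pickle
np.set_printoptions(precision=4,suppress=True)
g=pickle.load(open("w1.pkl","rb"))
print(atz(g,387/1.5,298/1.5,.146),pt(g,387/1.5,298/1.5),atz(g,386/1.5,263/1.5,.079))
for u,v in((345,200),(412,200),(345,300),(413,300)): print(atz(g,u/1.5,v/1.5,.074),pt(g,u/1.5,v/1.5))
```

```text
[0.5502 0.3621 0.146 ] [0.5497 0.3621 0.1446] [0.5522 0.3624 0.079 ]
[0.5933 0.3855 0.074 ] [0.5931 0.3857 0.0725]
[0.5905 0.3436 0.074 ] [0.5904 0.3435 0.0728]
[0.5276 0.3914 0.074 ] [0.5273 0.3915 0.0731]
[0.5246 0.3463 0.074 ] [0.5244 0.3463 0.0732]
```

Request:
send_rows:
  motion:
    - {"offset":[-0.1,0.15,4],"turn":0}
    - {"offset":[-0.1,0.15,8],"turn":0}
    - {"offset":[-0.1,0.15,11],"turn":0}
    - {"offset":[-0.1,0.15,12.1],"turn":0}
    - {"offset":[-0.1,0.15,12.1],"turn":0}
    - {"offset":[-0.1,0.15,12.1],"turn":0}

```text
t: 1.85
eef_pos: [0.5518, 0.3625, 0.2852]
ee_rot: [-3.14, -0.002, -0.063]
force: [0.6, 0.8, 0.9]
width: 0.0435
```

Request:
send_rows:
  motion:
    - {"offset":[0,0,0],"turn":0}
    - {"offset":[0,0,0],"turn":0}
    - {"offset":[0,0,0],"turn":0}
    - {"offset":[0,0,0],"turn":0}
    - {"offset":[0,0,0],"turn":0}
    - {"offset":[0,0,0],"turn":0}
  hand: -1
  squeeze: 45

```text
t: 2.45
eef_pos: [0.5518, 0.3617, 0.2846]
ee_rot: [-3.141, -0.001, -0.064]
force: [-0.6, -1.0, 5.8]
width: 0.0199
```

Request:
send_rows:
  motion:
    - {"offset":[0,0,-1],"turn":0}
    - {"offset":[0,0,-3],"turn":0}
    - {"offset":[0,0,-7],"turn":0}
    - {"offset":[0,0,-10],"turn":0}
    - {"offset":[0,0,-12],"turn":0}
    - {"offset":[0,0,-13],"turn":0}

```text
t: 3.05
eef_pos: [0.5516, 0.3613, 0.4161]
ee_rot: [-3.14, -0.001, -0.064]
force: [0.1, 0.8, -1.8]
width: 0.0203
```

Request:
send_rows:
  motion:
    - {"offset":[-0.5,2,-2],"turn":4}
    - {"offset":[-1.3,6.5,-3],"turn":9}
    - {"offset":[-2.2,11,-3],"turn":15}
    - {"offset":[-3,15.5,-3],"turn":21}
    - {"offset":[-4,20,-3],"turn":27}
    - {"offset":[-4.8,24.5,-3],"turn":33}
    - {"offset":[-5.3,28,-3],"turn":37.5}
    - {"offset":[-5.4,29.2,-3],"turn":37.5}

```text
t: 3.85
eef_pos: [0.4773, 0.0707, 0.4433]
ee_rot: [3.14, 0.001, -0.723]
force: [0.1, 0.5, -1.5]
width: 0.0202
```

Request:
send_rows:
  motion:
    - {"offset":[0,0,2],"turn":0}
    - {"offset":[0,0,4],"turn":0}
    - {"offset":[0,0,5],"turn":0}
    - {"offset":[0,0,5],"turn":0}
    - {"offset":[0,0,5],"turn":0}

```text
t: 4.35
eef_pos: [0.4793, 0.0739, 0.3939]
ee_rot: [3.141, -0.0, -0.718]
force: [0.4, 0.5, -2.7]
width: 0.0203
```

Run:
```python
from h import *
import pickle
np.set_printoptions(precision=4,suppress=True)
g=grab_frame("wrist"); pickle.dump(g,open("w2.pkl","wb")); save(g,"w2.png",k=1.5)
t=grab_frame("top"); pickle.dump(t,open("t2.pkl","wb"))
s=get_state();print(s['t'],s['eef_pos'],s['ee_rot'],s['width'],s['force'],s['q'])
print(g["cam_to_world"])
```

```text
4.45 [0.4794 0.0739 0.3945] [-3.1407 -0.0006 -0.7181] 0.02029884775325387 [-0.0076 -0.43   -1.982 ] [ 0.5597  0.0491 -0.4097  0.0004 -1.1109  0.2928]
[[-0.6588  0.7231  0.2075  0.5352]
 [-0.7523 -0.6336 -0.1805  0.0241]
 [ 0.001  -0.275   0.9614  0.3733]
 [ 0.      0.      0.      1.    ]]
```

View pics/w2.png

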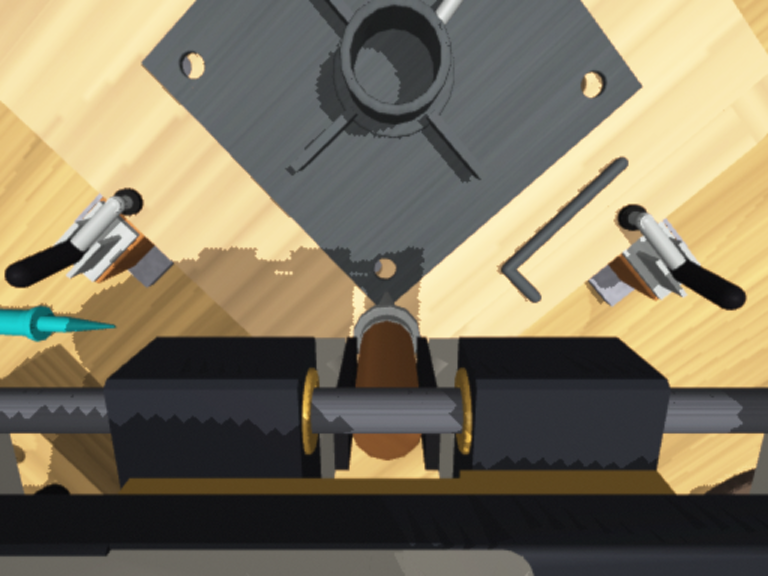

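The drift hangs above the hole: hole at (385,268), guard at (386,320), point near (386,298). I'll crop closer to see which side the wood hole lies on.

Run:
```python
from h import *
import pickle
np.set_printoptions(precision=4,suppress=True)
g=pickle.load(open("w2.pkl","rb")); t=pickle.load(open("t2.pkl","rb"))
a=cv2.resize(g["frame"][155:235,210:305],None,fx=8,fy=8,interpolation=cv2.INTER_CUBIC)[:600]
a=np.clip(a.astype(float)*1.6,0,255).astype(np.uint8)
cv2.imwrite("pics/w2c.png",a)
h=atz(g,385/1.5,268/1.5,.077);print(h,pt(g,385/1.5,268/1.5)); 
tz=get_state()['eef_pos'][2]-.2686; print(tz,atz(g,386/1.5,297/1.5,tz))
```

```text
[0.479 0.074 0.077] [0.478  0.0749 0.0717]
0.12587913280434915 [0.476  0.0758 0.1259]
```

View pics/w2c.png

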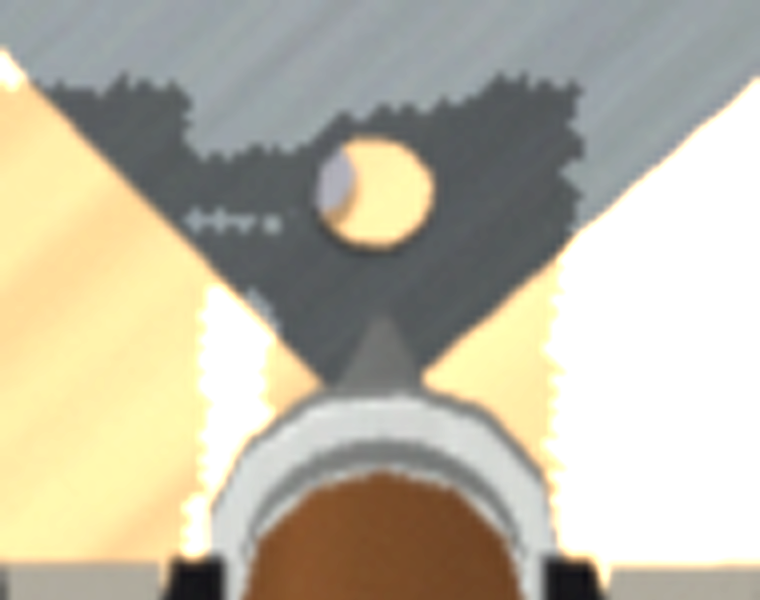

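The grey crescent at the left edge of the plate hole shows the plywood hole offset to image left (tool -y), with about 4.5 mm of overlap. I'll measure point against hole in the same picture, so calibration errors cancel.

```bash
cat >> h.py <<'E'
def rel(g,s,hu,tu,drop=.2686):
    h=atz(g,*hu,.077); t=atz(g,*tu,s['eef_pos'][2]-drop)
    Ri=R.from_euler('xyz',s["ee_rot"]).inv()
    print("hole-tip tool mm",Ri.apply(h-t)*1e3,"tip-tcp",Ri.apply(t-s['eef_pos'])*1e3,"hole-tcp",Ri.apply(h-s['eef_pos'])*1e3, h)
E
python3 - <<'E'
from h import *
import pickle
np.set_printoptions(precision=2,suppress=True)
g=pickle.load(open("w2.pkl","rb")); s=get_state()
rel(g,s,(210+374.5/8,155+191/8),(210+380/8,155+320/8))
E
```

```text
hole-tip tool mm [ 0.73 -0.55 48.88] tip-tcp [ -1.47   1.16 268.6 ] hole-tcp [ -0.74   0.6  317.48] [0.48 0.07 0.08]
```

Request:
send_rows:
  motion:
    - {"offset":[0.07,-0.53,1.5],"turn":0}
    - {"offset":[0.07,-0.53,3],"turn":0}
    - {"offset":[0.07,-0.53,4],"turn":0}
    - {"offset":[0.07,-0.53,4],"turn":0}
    - {"offset":[0.07,-0.53,4],"turn":0}
    - {"offset":[0.07,-0.53,4],"turn":0}

```text
t: 5.05
eef_pos: [0.4833, 0.0773, 0.3546]
ee_rot: [-3.14, -0.001, -0.718]
force: [0.6, 0.5, -1.7]
width: 0.0204
```

Run:
```python
from h import *
import pickle
np.set_printoptions(precision=2,suppress=True)
g=grab_frame("wrist"); pickle.dump(g,open("w3.pkl","wb")); s=get_state(); print(s['eef_pos'],s['force'],s['width'])
a=cv2.resize(g["frame"][165:225,215:300],None,fx=9,fy=9,interpolation=cv2.INTER_CUBIC)
cv2.imwrite("pics/w3c.png",np.clip(a.astype(float)*2,0,255).astype(np.uint8))
```

```text
[0.48 0.08 0.35] [-0.21  0.14 -1.86] 0.02051356402615523
```

View pics/w3c.png

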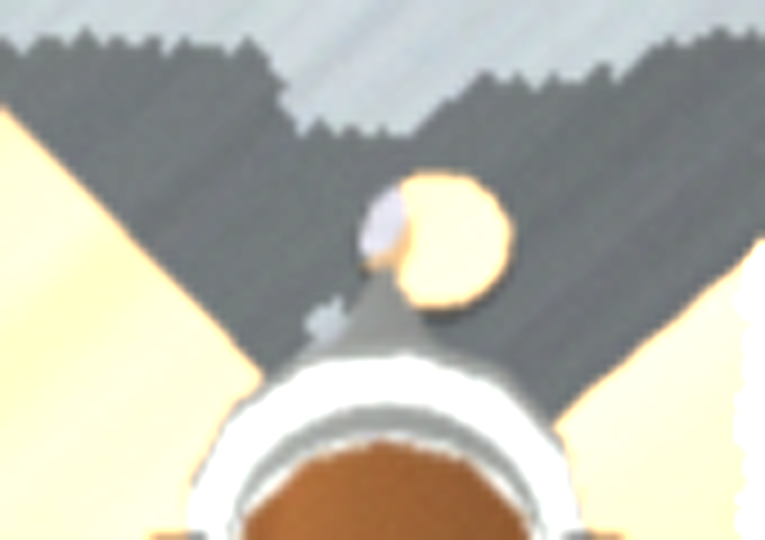

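Run:
```python
from h import *
import pickle
np.set_printoptions(precision=2,suppress=True)
g=pickle.load(open("w3.pkl","rb")); s=get_state()
rel(g,s,(215+437/9,165+240/9),(215+386/9,165+272/9))
```

```text
hole-tip tool mm [0.31 4.66 8.89] tip-tcp [ -1.66   0.96 268.6 ] hole-tcp [ -1.36   5.62 277.48] [0.48 0.07 0.08]
```

Request:
send_rows:
  motion:
    - {"offset":[0.03,0,0.5],"turn":0}
    - {"offset":[0.03,0,1.0],"turn":0}
    - {"offset":[0.03,0,1.3],"turn":0}
    - {"offset":[0.03,0,1.6],"turn":0}
    - {"offset":[0.03,0,1.7],"turn":0}
    - {"offset":[0.03,0,1.7],"turn":0}
    - {"offset":[0.03,0,1.7],"turn":0}

```text
t: 5.8
eef_pos: [0.4833, 0.077, 0.3367]
ee_rot: [-3.142, -0.0, -0.719]
force: [-0.1, 0.1, -2.2]
width: 0.0199
```

Request:
send_rows:
  motion:
    - {"offset":[0,-0.03,0.25],"turn":0}
    - {"offset":[0,-0.06,0.5],"turn":0}
    - {"offset":[0,-0.1,0.8],"turn":0}
    - {"offset":[0,-0.14,1.1],"turn":0}
    - {"offset":[0,-0.14,1.1],"turn":0}

```text
t: 6.3
eef_pos: [0.4839, 0.0778, 0.3251]
ee_rot: [3.141, 0.0, -0.719]
force: [-1.2, -2.5, -2.6]
width: 0.0202
```

Request:
send_rows:
  motion:
    - {"offset":[0,-0.04,0.3],"turn":0}
    - {"offset":[0,-0.08,0.6],"turn":0}
    - {"offset":[0,-0.12,0.9],"turn":0}
    - {"offset":[0,-0.15,1.1],"turn":0}
    - {"offset":[0,-0.15,1.1],"turn":0}

```text
t: 6.8
eef_pos: [0.485, 0.0791, 0.3141]
ee_rot: [3.141, 0.0, -0.719]
force: [-1.3, -2.3, -3.1]
width: 0.0204
```

Request:
send_rows:
  motion:
    - {"offset":[0,-0.05,0.3],"turn":0}
    - {"offset":[0,-0.09,0.6],"turn":0}
    - {"offset":[0,-0.13,0.9],"turn":0}
    - {"offset":[0,-0.15,1.05],"turn":0}
    - {"offset":[0,-0.15,1.05],"turn":0}

```text
t: 7.3
eef_pos: [0.486, 0.0802, 0.3036]
ee_rot: [3.141, 0.0, -0.719]
force: [-2.0, -2.9, -3.3]
width: 0.0203
```

Request:
send_rows:
  motion:
    - {"offset":[0,-0.03,0.2],"turn":0}
    - {"offset":[0,-0.05,0.4],"turn":0}
    - {"offset":[0,-0.06,0.6],"turn":0}
    - {"offset":[0,-0.06,0.8],"turn":0}
    - {"offset":[0,-0.06,0.8],"turn":0}

```text
t: 7.8
eef_pos: [0.4865, 0.0807, 0.2958]
ee_rot: [3.142, 0.0, -0.719]
force: [-1.5, -3.3, -3.0]
width: 0.02
```

Request:
send_rows:
  motion:
    - {"offset":[0,0,0.3],"turn":0}
    - {"offset":[0,0,0.6],"turn":0}
    - {"offset":[0,0,0.8],"turn":0}
    - {"offset":[0,0,0.85],"turn":0}
    - {"offset":[0,0,0.9],"turn":0}
    - {"offset":[0,0,0.9],"turn":0}

```text
t: 8.4
eef_pos: [0.4866, 0.0808, 0.2874]
ee_rot: [-3.141, -0.0, -0.719]
force: [-2.8, -2.0, 3.1]
width: 0.0202
```

Request:
send_rows:
  motion:
    - {"offset":[0,0,0.05],"turn":0}
    - {"offset":[0,0,0.1],"turn":0}
    - {"offset":[0,0,0.1],"turn":0}
    - {"offset":[0,0,0.1],"turn":0}

```text
t: 8.8
eef_pos: [0.4868, 0.081, 0.2874]
ee_rot: [-3.14, -0.001, -0.718]
force: [-5.7, -1.0, 11.6]
width: 0.0202
```

Request:
send_rows:
  motion:
    - {"offset":[0,0,-0.2],"turn":0}
    - {"offset":[0,0,-0.8],"turn":0}
    - {"offset":[0,0,-2],"turn":0}
    - {"offset":[0,0,-4],"turn":0}
    - {"offset":[0,0,-6],"turn":0}
    - {"offset":[0,0,-8],"turn":0}
    - {"offset":[0,0,-10.5],"turn":0}
    - {"offset":[0,0,-10.5],"turn":0}

```text
t: 9.6
eef_pos: [0.4877, 0.0812, 0.3956]
ee_rot: [-3.135, -0.003, -0.718]
force: [0.6, 0.5, -1.0]
width: 0.0201
```

Run:
```python
from h import *
import pickle
np.set_printoptions(precision=4,suppress=True)
g=grab_frame("wrist"); pickle.dump(g,open("w4.pkl","wb")); s=get_state(); print(s['eef_pos'],s['ee_rot'],s['force'],s['width'])
pickle.dump(s,open("s4.pkl","wb"))
a=cv2.resize(g["frame"][155:235,210:305],None,fx=8,fy=8,interpolation=cv2.INTER_CUBIC)[:600]
cv2.imwrite("pics/w4c.png",np.clip(a.astype(float)*1.6,0,255).astype(np.uint8))
```

```text
[0.4871 0.081  0.3937] [-3.1366 -0.0018 -0.7184] [ 0.154  -0.7486 -2.606 ] 0.020245493636857313
```

View pics/w4c.png

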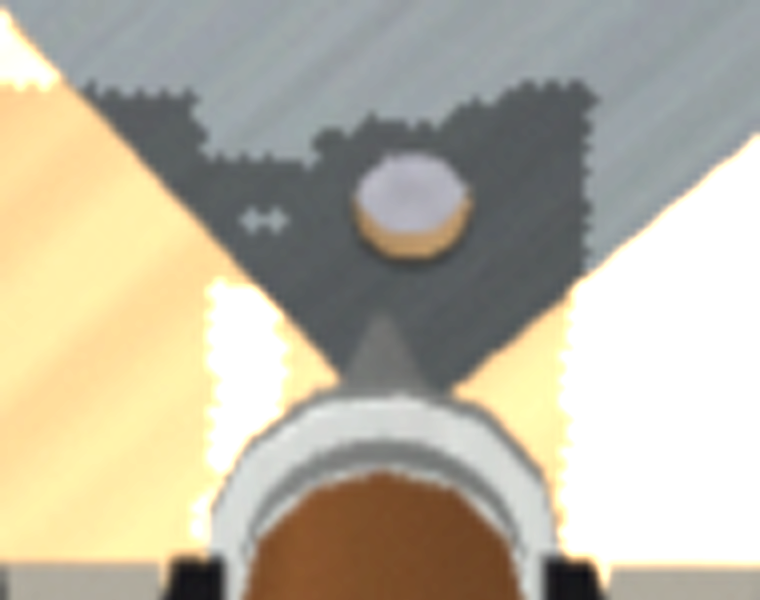

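The holes are now in line: at (411,206) in the crop the full round wood hole shows through the plate hole, symmetric left to right. Next the drift goes back into its block hole.

Request:
send_rows:
  motion:
    - {"offset":[-0.5,-1,-3],"turn":0}
    - {"offset":[-2,-4,-5],"turn":-5}
    - {"offset":[-4.1,-7.7,-5],"turn":-11}
    - {"offset":[-6.4,-12,-5],"turn":-17}
    - {"offset":[-8.7,-16.3,-5],"turn":-23}
    - {"offset":[-11,-20.5,-5],"turn":-29}
    - {"offset":[-12.8,-24,-5],"turn":-35}
    - {"offset":[-13.6,-25.4,-5],"turn":-37.5}

```text
t: 10.45
eef_pos: [0.5517, 0.365, 0.4391]
ee_rot: [3.141, 0.001, -0.058]
force: [0.0, -0.8, -2.1]
width: 0.0202
```

Request:
send_rows:
  motion:
    - {"offset":[0,0,0],"turn":0}
    - {"offset":[0,0,0],"turn":0}
    - {"offset":[0,0,0],"turn":0}

```text
t: 10.75
eef_pos: [0.5512, 0.3606, 0.441]
ee_rot: [3.141, 0.0, -0.065]
force: [-0.4, 0.1, -1.4]
width: 0.0201
```

Run:
```python
from h import *
import pickle
np.set_printoptions(precision=4,suppress=True)
s=get_state();print(s['t'],s['eef_pos'],s['ee_rot'],s['force'])
print(tool(np.array([.5518,.3617,.2846])-s['eef_pos']))
s4=pickle.load(open("s4.pkl","rb"));g=pickle.load(open("w4.pkl","rb"))
rel(g,s4,(210+411/8,155+206/8),(210+381/8,155+320/8))
```

```text
10.75 [0.5512 0.3606 0.441 ] [ 3.1413  0.0004 -0.0654] [-0.3515  0.1398 -1.4188]
[ 0.0558 -0.1148 15.6394]
hole-tip tool mm [-0.6606  3.4762 48.0651] tip-tcp [ -1.3285  -0.2245 268.6025] hole-tcp [ -1.9891   3.2517 316.6676] [0.4849 0.0807 0.077 ]
```

Request:
send_rows:
  motion:
    - {"offset":[0.06,-0.11,4],"turn":0}
    - {"offset":[0.06,-0.11,8],"turn":0}
    - {"offset":[0.06,-0.11,10],"turn":0}
    - {"offset":[0.06,-0.11,12],"turn":0}
    - {"offset":[0.06,-0.11,13.5],"turn":0}
    - {"offset":[0.06,-0.11,15],"turn":0}
    - {"offset":[0.06,-0.11,15.5],"turn":0}
    - {"offset":[0.06,-0.11,15.6],"turn":0}

```text
t: 11.55
eef_pos: [0.552, 0.3621, 0.285]
ee_rot: [3.141, 0.0, -0.065]
force: [-0.3, 0.5, -2.3]
width: 0.0201
```

Request:
send_rows:
  motion:
    - {"offset":[0,0,0.03],"turn":0}
    - {"offset":[0,0,0.03],"turn":0}
    - {"offset":[0,0,0.03],"turn":0}
    - {"offset":[0,0,0.03],"turn":0}
  hand: 0

```text
t: 11.95
eef_pos: [0.5521, 0.3625, 0.2855]
ee_rot: [-3.141, -0.001, -0.064]
force: [-0.2, 1.0, 0.7]
width: 0.0428
```

Request:
send_rows:
  motion:
    - {"offset":[0,0,-1],"turn":0}
    - {"offset":[0,0,-4],"turn":0}
    - {"offset":[0,0,-8],"turn":0}
    - {"offset":[0,0,-12],"turn":0}
    - {"offset":[0,0,-14],"turn":0}
    - {"offset":[-4,0,-14],"turn":0}
    - {"offset":[-9,0,-14],"turn":0}
    - {"offset":[-13,0,-14],"turn":0}

```text
t: 12.75
eef_pos: [0.4206, 0.3703, 0.4258]
ee_rot: [-3.141, -0.0, -0.065]
force: [0.1, 1.6, 0.4]
width: 0.0435
```

Request:
send_rows:
  motion:
    - {"offset":[0,0,0],"turn":0}
    - {"offset":[0,0,0],"turn":0}
    - {"offset":[0,0,0],"turn":0}

```text
t: 13.05
eef_pos: [0.4227, 0.3709, 0.4256]
ee_rot: [-3.141, -0.001, -0.064]
force: [0.3, 0.4, 0.2]
width: 0.0438
```

Run:
```python
from h import *
import pickle
np.set_printoptions(precision=4,suppress=True)
g=grab_frame("wrist"); pickle.dump(g,open("w5.pkl","wb")); s=get_state(); print(s['eef_pos'],s['ee_rot'],s['force'],s['width'])
a=cv2.resize(g["frame"][60:240,190:330],None,fx=4,fy=4,interpolation=cv2.INTER_CUBIC)[:600]
b=cv2.resize(g["frame"][150:210,225:295],None,fx=9,fy=9,interpolation=cv2.INTER_CUBIC)[:600,:230*1]
cv2.imwrite("pics/w5c.png",np.clip(a.astype(float)*1.2,0,255).astype(np.uint8))
```

```text
[0.4229 0.3708 0.4252] [-3.1414 -0.0003 -0.0647] [-0.0586  0.1555  0.2009] 0.04374466894223625
```

View pics/w5c.png

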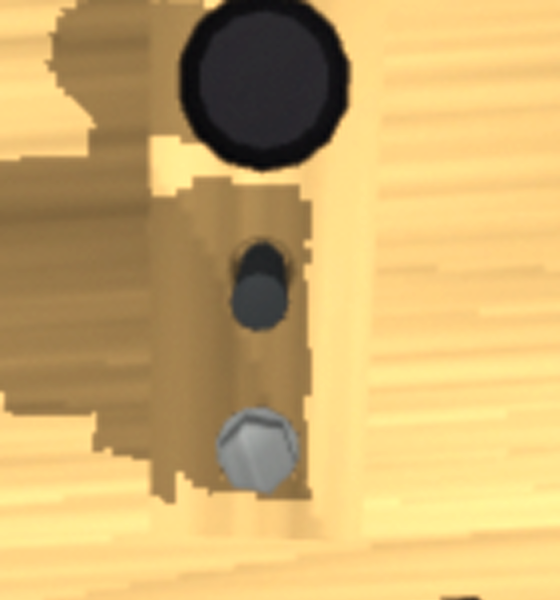

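The bolt head is at crop (258,452), the punch at (260,300) and the driver at (265,85). I need a zoom on the hexagon for its orientation.

Run:
```python
from h import *
import pickle
g=pickle.load(open("w5.pkl","rb"))
a=cv2.resize(g["frame"][158:188,238:272],None,fx=18,fy=18,interpolation=cv2.INTER_CUBIC)
cv2.imwrite("pics/w5d.png",np.clip((a.astype(float)-60)*1.6,0,255).astype(np.uint8))
```

```text
(no output)
```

View pics/w5d.png

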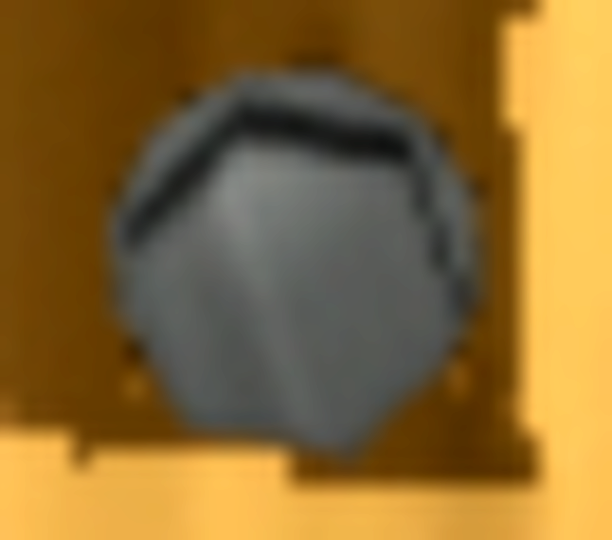

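Hexagon edges run about 8.7° clockwise off image horizontal, so turning the tool by −21° squares the jaws on two flats. The head centre is at zoom (298,290).

Run:
```python
from h import *
import pickle
np.set_printoptions(precision=4,suppress=True)
g=pickle.load(open("w5.pkl","rb")); s=get_state()
p=atz(g,238+298/18,158+290/18,.0875); print(p,pt(g,238+298/18,158+290/18),s['eef_pos'])
print(tool(np.r_[p[:2],.257]-s['eef_pos']))
```

```text
[0.4214 0.3733 0.0875] [0.4212 0.3733 0.0866] [0.4229 0.3708 0.4252]
[-0.1786 -0.2334 16.8159]
```

Request:
send_rows:
  motion:
    - {"offset":[-0.1,-0.2,2],"turn":-7}
    - {"offset":[-0.1,-0.2,5],"turn":-14}
    - {"offset":[-0.1,-0.2,9],"turn":-21}
    - {"offset":[-0.1,-0.2,13],"turn":-21.3}
    - {"offset":[-0.1,-0.2,15.5],"turn":-21.3}
    - {"offset":[-0.1,-0.2,16.6],"turn":-21.3}
    - {"offset":[-0.1,-0.2,16.8],"turn":-21.3}
    - {"offset":[-0.1,-0.2,16.8],"turn":-21.3}

```text
t: 13.9
eef_pos: [0.4222, 0.3732, 0.2574]
ee_rot: [-3.142, -0.001, 0.307]
force: [-1.4, 0.1, -0.0]
width: 0.0433
```

Request:
send_rows:
  motion:
    - {"offset":[0,0,0],"turn":0}
    - {"offset":[0,0,0],"turn":0}
    - {"offset":[0,0,0],"turn":0}
    - {"offset":[0,0,0],"turn":0}
    - {"offset":[0,0,0],"turn":0}
    - {"offset":[0,0,0],"turn":0}
  hand: -1
  squeeze: 30

```text
t: 14.5
eef_pos: [0.4215, 0.3731, 0.2575]
ee_rot: [-3.141, -0.001, 0.308]
force: [-1.5, 0.5, 4.6]
width: 0.0154
```

Request:
send_rows:
  motion:
    - {"offset":[0,0,-0.5],"turn":0}
    - {"offset":[0,0,-2],"turn":0}
    - {"offset":[0,0,-5],"turn":0}
    - {"offset":[0,0,-9],"turn":0}
    - {"offset":[0,0,-13],"turn":0}
    - {"offset":[0,0,-16],"turn":0}
    - {"offset":[0,0,-16],"turn":0}

```text
t: 15.2
eef_pos: [0.422, 0.3734, 0.4219]
ee_rot: [-3.137, -0.006, 0.308]
force: [-0.5, 0.6, -1.0]
width: 0.0153
```

Run:
```python
from h import *
np.set_printoptions(precision=4,suppress=True)
s=get_state();print(s['t'],s['eef_pos'],s['ee_rot'],s['force'],s['width'],s['q'])
# above hole: hole-tcp offset used as for the drift (camera bias): measured hole world
print(tool(np.array([.4858,.0805,s['eef_pos'][2]])-s['eef_pos']), np.degrees(s['ee_rot'][2]+.718))
```

```text
15.2 [0.422  0.3734 0.4219] [-3.1373 -0.0064  0.308 ] [-0.5098  0.5596 -0.992 ] 0.015278935657235083 [ 1.0721  0.1622 -0.2154  0.0014 -1.1855  0.8062]
[-2.8016 29.8404 -0.147 ] 58.78769950732537
```

Request:
send_rows:
  motion:
    - {"offset":[-0.2,2,0],"turn":6}
    - {"offset":[-0.6,6,0],"turn":14}
    - {"offset":[-1,10.5,0],"turn":22}
    - {"offset":[-1.4,15,0],"turn":30}
    - {"offset":[-1.9,19.5,0],"turn":38}
    - {"offset":[-2.3,24,0],"turn":46}
    - {"offset":[-2.7,28,0],"turn":54}
    - {"offset":[-2.8,29.8,0],"turn":58.8}

```text
t: 16.0
eef_pos: [0.4846, 0.0775, 0.4163]
ee_rot: [3.14, 0.001, -0.726]
force: [0.5, 0.7, -1.4]
width: 0.0155
```

Request:
send_rows:
  motion:
    - {"offset":[0,0,3],"turn":0}
    - {"offset":[0,0,6],"turn":0}
    - {"offset":[0,0,8.5],"turn":0}
    - {"offset":[0,0,9.5],"turn":0}
    - {"offset":[0,0,9.5],"turn":0}
    - {"offset":[0,0,9.5],"turn":0}

```text
t: 16.6
eef_pos: [0.4854, 0.0806, 0.3226]
ee_rot: [-3.141, -0.001, -0.718]
force: [0.1, -0.2, -0.6]
width: 0.0152
```

Run:
```python
from h import *
import pickle
np.set_printoptions(precision=4,suppress=True)
g=grab_frame("wrist"); pickle.dump(g,open("w6.pkl","wb")); s=get_state(); print(s['t'],s['eef_pos'],s['ee_rot'],s['force'],s['width'])
pickle.dump(s,open("s6.pkl","wb"))
a=cv2.resize(g["frame"][150:240,205:310],None,fx=6,fy=6,interpolation=cv2.INTER_CUBIC)
cv2.imwrite("pics/w6c.png",np.clip(a.astype(float)*1.6,0,255).astype(np.uint8))
```

```text
16.65 [0.4855 0.0807 0.323 ] [-3.1402 -0.0008 -0.7182] [ 0.2133  0.8496 -0.2178] 0.015595090708363107
```

View pics/w6c.png

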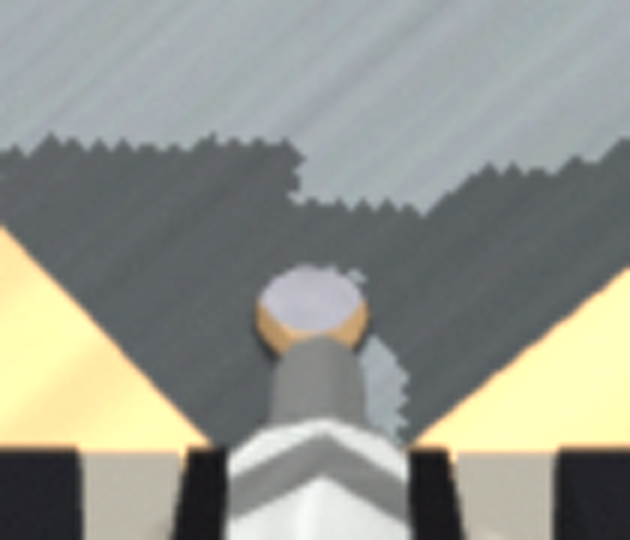

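Run:
```python
from h import *
import pickle
np.set_printoptions(precision=2,suppress=True)
g=pickle.load(open("w6.pkl","rb")); s=pickle.load(open("s6.pkl","rb"))
rel(g,s,(205+313/6,150+311/6),(205+318/6,150+366/6),.2235)
```

```text
hole-tip tool mm [-1.11 -0.54 22.52] tip-tcp [  1.42   1.38 223.5 ] hole-tcp [  0.32   0.84 246.02] [0.49 0.08 0.08]
```

Request:
send_rows:
  motion:
    - {"offset":[-0.09,-0.05,1],"turn":0}
    - {"offset":[-0.09,-0.05,1.8],"turn":0}
    - {"offset":[-0.09,-0.05,2.4],"turn":0}
    - {"offset":[-0.09,-0.05,3],"turn":0}
    - {"offset":[-0.09,-0.05,3.5],"turn":0}
    - {"offset":[-0.09,-0.05,3.5],"turn":0}

```text
t: 17.25
eef_pos: [0.4844, 0.0812, 0.286]
ee_rot: [3.14, 0.001, -0.719]
force: [0.5, 0.7, -1.4]
width: 0.0155
```

Request:
send_rows:
  motion:
    - {"offset":[0,0,0.8],"turn":0}
    - {"offset":[0,0,1.6],"turn":0}
    - {"offset":[0,0,2.1],"turn":0}
    - {"offset":[0,0,2.4],"turn":0}
    - {"offset":[0,0,2.5],"turn":0}
    - {"offset":[0,0,2.5],"turn":0}

```text
t: 17.85
eef_pos: [0.4847, 0.0813, 0.2618]
ee_rot: [3.141, 0.0, -0.719]
force: [0.5, 0.4, -0.9]
width: 0.0156
```

Request:
send_rows:
  motion:
    - {"offset":[0,0,0.08],"turn":0}
    - {"offset":[0,0,0.14],"turn":0}
    - {"offset":[0,0,0.18],"turn":0}
    - {"offset":[0,0,0.2],"turn":0}
    - {"offset":[0,0,0.2],"turn":0}

```text
t: 18.35
eef_pos: [0.4847, 0.0814, 0.2604]
ee_rot: [-3.141, -0.0, -0.719]
force: [-2.4, 0.1, 4.6]
width: 0.0153
```

Request:
send_rows:
  motion:
    - {"offset":[0,0,0.0],"turn":0}
    - {"offset":[0,0,0],"turn":0}
    - {"offset":[0,0,0],"turn":0}
    - {"offset":[0,0,0],"turn":0}
  hand: 0

```text
t: 18.75
eef_pos: [0.4846, 0.0813, 0.2598]
ee_rot: [3.141, 0.0, -0.719]
force: [-0.3, 0.2, -0.6]
width: 0.0407
```

Request:
send_rows:
  motion:
    - {"offset":[0,0,-1],"turn":0}
    - {"offset":[0,0,-3],"turn":0}
    - {"offset":[0,0,-7],"turn":0}
    - {"offset":[0,0,-11],"turn":0}
    - {"offset":[-3,0,-14],"turn":0}
    - {"offset":[-5,0,-16],"turn":0}
    - {"offset":[-5,0,-16],"turn":0}
    - {"offset":[-5,0,-16],"turn":0}

```text
t: 19.55
eef_pos: [0.4466, 0.1144, 0.4209]
ee_rot: [-3.139, -0.0, -0.718]
force: [0.1, -0.8, -0.0]
width: 0.044
```

Run:
```python
from h import *
import pickle
np.set_printoptions(precision=4,suppress=True)
g=grab_frame("wrist"); t=grab_frame("scene"); s=get_state(); print(s['t'],s['eef_pos'],s['force'],s['width'])
pickle.dump((g,t),open("w7.pkl","wb"))
a=cv2.resize(g["frame"][:230,150:400],(400,368),interpolation=cv2.INTER_CUBIC)
b=cv2.resize(t["frame"][170:286,270:430],None,fx=2.5,fy=2.5,interpolation=cv2.INTER_CUBIC)[:368]
b=np.pad(b,((0,368-b.shape[0]),(0,0),(0,0)))
cv2.imwrite("pics/fin.png",np.hstack([a,b]))
```

```text
19.65 [0.4469 0.114  0.4195] [-0.5706 -0.0818 -0.1121] 0.04397808804190492
```

View pics/fin.png

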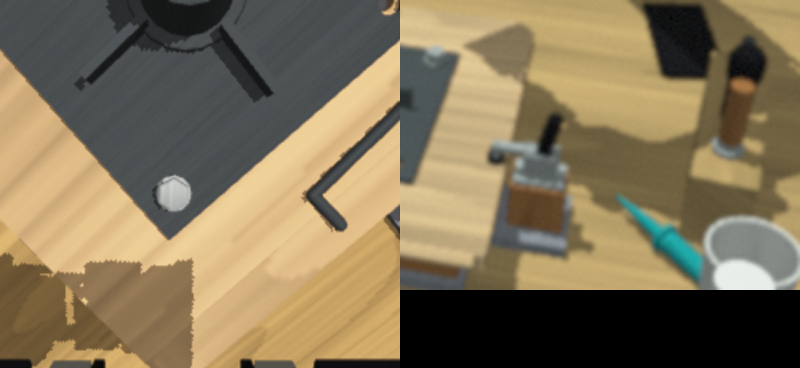

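The bolt sits flat in the plate corner at (172,193), and the drift stands upright in the block with its guard down at (730,150). I'll check the head height by range, then hand in.

Run:
```python
from h import *
import pickle
np.set_printoptions(precision=4,suppress=True)
g,t=pickle.load(open("w7.pkl","rb"))
for du,dv in((0,0),(-3,0),(3,0),(0,-3),(0,3)): print(pt(g,257.5+du,120.5+dv))
print("plate",pt(g,257,95),"drift guard/handle",pt(t,270+743/2.5-160,170+85/2.5))
print(job_done())
```

```text
[0.4858 0.08   0.0904]
[0.4876 0.0822 0.0891]
[0.484  0.0779 0.0906]
[0.4878 0.0783 0.0888]
[0.4838 0.0818 0.0903]
plate [0.5034 0.0654 0.0769] drift guard/handle [0.5509 0.3631 0.1461]
the job is handed in; nothing more can be done
None
```

The job is done and handed in at about 19.7 s of the 72 s allowed. I worked the drift in until its guard was down on the plate, and the holes came into line. I then drew it out, returned it to its own hole in the block, and seated the bolt.

- **Drift in the holes:** the guard was down on the plate, with about 12 N upward and no further travel. After I drew it out, the wrist picture showed the holes in line.
- **Bolt:** the gripper met a firm stop at the height where the flange rests on the plate. The head top reads 88.8 to 90.6 mm, against 90.5 mm expected. The lower readings lie towards one edge; I put that down to range noise and did not check it further.
- **Drift in the block:** it stands upright with its guard down, and its top reads 146 mm, as expected.
- **Other objects:** those in my last pictures looked undisturbed; the tape and caster were not in view. I saw no sign of contact with anything else.
- **Disagreement:** just after drawing out, the point looked about 3.5 mm to one side of the hole. I think the drift had leaned slightly in the looser hole. I re-measured the hole before seating the bolt, which went in without touching the sides.

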